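# Load the sample tray and hold its cover plate over the posts for screwing

## Robot

A 6-joint arm with a two-finger parallel gripper is mounted at the origin on the work surface. World frame = base frame: x ahead of the robot, y to its left, z up, the work surface at z = 0. Lengths are in m, angles in rad, forces in N, time in s.
With the tool pointing down it reaches from about 0.275 to 0.875 m from the base axis. Payload 12.5 kg.
Tool frame: the origin (TCP) lies at the very end of the fingers, on their centre line; the grasp point (between the pads) lies 19 mm behind it; x points along the fingers, y is the direction in which the jaws open and shut, and the axes are right-handed (so a half turn about x gives the same grasp; the last joint's range is limited). The gripper opens to 85 mm and grips with 20 to 120 N. Pads are 22 mm wide; open, the fingers measure 114 mm over their backs; the gripper's body (76 mm by 85 mm) begins 54 mm behind the grasp point. The pads swing forward as they close: fully open they stand 13 mm farther back than shut.
Start: joints at [1.134, 0.351, 1.652, -0, 1.139, -0.085], TCP at [0.189, 0.516, 0.231] pointing down, gripper open.
Joint ranges: [-2.75, 2.75], [-0.79, 2.1], [0.01, 2.65], [-1.57, 4.71], [0.07, 3.14], [-2.87, 2.87]. Speed limits (rad/s): [2.22, 2.22, 2.79, 3.14, 3.14, 3.14].

## Interface

Orientations are given as a 3x3 rotation matrix whose columns are the frame's x, y, z axes.
In Python, from bench import manip gives the robot as it stands. Calls block until the motion is done:
- manip.move_ptp(position, orientation): joint-space move of the TCP to a pose.
- manip.move_l(position, attitude=None, max_speed=0.15): straight line of the TCP; attitude=None keeps the orientation; max_speed is the mean speed in m/s.
- manip.move_j(angles): joint-space move.
- manip.set_gripper(opening, effort=None): opening from 0.0 (shut) to 1.0 (fully open); effort is the grip in N (None keeps the last); returns when the fingers have stopped.
- manip.dwell(seconds).
- manip.inverse_kinematics(position, orientation): joint angles nearest the present ones, or None.
- manip.grab_frame(name): name is "scene" or "top" or "wrist"; returns (picture, depth): 420x560x3 uint8, red, green, blue; 420x560 float32, m along the optical axis (not along the pixel's ray), 0 where there is no reading.
- manip.get_calibration(name): a dict with "camera_matrix" (3x3 intrinsics, pixels), "R" (3x3) and "t" (3): a world point X has camera coordinates R X + t. Camera axes: x right, y down, z forward; pixel columns grow to the right and rows downward; lengths in m; the calibration is good to about 2 mm. A picture is of the moment at which its call begins: read the wrist's pose just before it. get_calibration takes no time and is no camera call; for the wrist camera it gives the pose at the moment of the call.
A pose or a line that the arm cannot do raises manip.Unreachable and nothing moves.
- manip.sign_off(): hands the job in, once; it reports no verdict.
Trained networks look in the newest picture that a camera, given by its name, has taken for a name from the list of things; names that differ only in an ending like _2 or _b are one class to them, and where a whole thing is asked for, a point or a joint stands for the part that bears it (a point fixed in the world has none). Each returns a list of dicts, best first, with "confidence" (0 to 1); they miss things now and then, are a little off and sometimes report something else, mostly with a low value. They report only what shows in the picture. A call takes as long as a camera call. They do not tell look-alikes from the thing itself.
- manip.look_for(camera, name): "at" ([x, y, z] in m, in world coordinates, good to about 4 mm: the middle of the surface that is visible of it).
Readings, each from a call of its own:
- manip.current_time(): time.
- manip.current_qpos(): joint angles.
- manip.current_joint_vel(): joint speeds.
- manip.current_joint_torque(): joint torques, N m.
- manip.current_ee_pos(): TCP position.
- manip.current_tcp_rot(): TCP orientation.
- manip.current_force(): force on the tool from outside, world axes, zero at the start.
- manip.current_ft_torque(): the same for the moment, N m.
- manip.current_grip_width(): opening from 0.0 (shut) to 1.0 (fully open).
Only numpy, scipy, OpenCV 4.12 (cv2) and the standard library are available. Lean on these libraries where they do the work, as an engineer would, in place of code of your own. Each camera call takes 0.05 s, during which the arm holds its last target. There are 200 camera calls.

## Task

Stand the two sample pots from the cutting board upright in the two empty ring nests of the sample tray, so that all four nests are filled, and let go of them. Then pick up the cover plate by its handle and finish while holding it, level and still, about a centimetre above the tops of the tray's four posts and touching none of them, with every threaded hole showing wholly through a hole of the plate, so that I can start the screws: do not put it down or let go. Never tip a pot over, and leave the beaker, bottle and spatula where they are.

Things in the scene. Friction and masses are not known exactly. Their poses are not given: they have to be found in the camera images.
- tray: Grey sample tray fixed to the bench: base plate 190 (x) x 140 (y) x 8 mm with an upright round steel post, 19 mm across, near each corner. Origin: centre of its underside, on the bench; z up. Post centres at x = +-80, y = +-55 mm; post tops 75 mm above the bench, each with a 6 mm threaded hole in its top. The four nests sit on it at x, y = +-36 mm, two by two.
- cover: Flat aluminium cover plate 190 (x) x 140 (y) x 4 mm, about 0.33 kg, lying loose on the bench, handle up. Origin: centre of its underside; z up. Four 16 mm through holes at x = +-80, y = +-55 mm, the pattern of the tray's posts; it also fits after a half turn. Balanced under the handle.
- handle (a point): Middle of the cover's dark pull handle, 32 mm above the centre of the plate's underside: a flat-sided bar 90 mm long along the cover's x, 14 mm wide in y, from 23 to 41 mm above the plate's underside, on two legs 10 mm long (x) centred at x = +-36 mm.
- pot_1: White sample pot with a white cap, upright cylinder 36 mm across and 55 mm tall, about 70 g, standing on the 4 mm thick green cutting board, to be loaded. Origin: centre of its underside, z up.
- pot_2: White sample pot with a white cap, upright cylinder 36 mm across and 55 mm tall, about 70 g, standing on the 4 mm thick green cutting board, to be loaded. Origin: centre of its underside, z up.
- pot_3: Pot like pot_1, already standing in nest_3.
- pot_4: Pot like pot_1, already standing in nest_4.
- nest_1: Black rubber ring nest fixed on the tray, empty at the start; which of the four places it has on the tray varies. Outside 50 mm, bore 42 mm, 10 mm high, open down to the tray's base plate. Origin: centre of its underside on the base plate, 8 mm above the bench, where a seated pot's underside also rests; z up.
- nest_2: Black rubber ring nest fixed on the tray, empty at the start; which of the four places it has on the tray varies. Outside 50 mm, bore 42 mm, 10 mm high, open down to the tray's base plate. Origin: centre of its underside on the base plate, 8 mm above the bench, where a seated pot's underside also rests; z up.
- nest_3: Black rubber ring nest fixed on the tray, holding pot_3 at the start; which of the four places it has on the tray varies. Outside 50 mm, bore 42 mm, 10 mm high, open down to the tray's base plate. Origin: centre of its underside on the base plate, 8 mm above the bench, where a seated pot's underside also rests; z up.
- nest_4: Black rubber ring nest fixed on the tray, holding pot_4 at the start; which of the four places it has on the tray varies. Outside 50 mm, bore 42 mm, 10 mm high, open down to the tray's base plate. Origin: centre of its underside on the base plate, 8 mm above the bench, where a seated pot's underside also rests; z up.
- thread_0 (a point): Centre of the threaded hole in a tray post's top, at (80, 55) mm in the tray's x, y, 75 mm above the bench.
- thread_1 (a point): Centre of the threaded hole in a tray post's top, at (80, -55) mm in the tray's x, y, 75 mm above the bench.
- thread_2 (a point): Centre of the threaded hole in a tray post's top, at (-80, -55) mm in the tray's x, y, 75 mm above the bench.
- thread_3 (a point): Centre of the threaded hole in a tray post's top, at (-80, 55) mm in the tray's x, y, 75 mm above the bench.
- hole_0 (a point): Centre of a 16 mm hole of the cover at the plate's underside, at (80, 55) mm in the cover's x, y.
- hole_1 (a point): Centre of a 16 mm hole of the cover at the plate's underside, at (80, -55) mm in the cover's x, y.
- hole_2 (a point): Centre of a 16 mm hole of the cover at the plate's underside, at (-80, -55) mm in the cover's x, y.
- hole_3 (a point): Centre of a 16 mm hole of the cover at the plate's underside, at (-80, 55) mm in the cover's x, y.
- beaker: Bystander: glass beaker, 70 mm across, 90 mm tall. Origin: centre of its underside.
- reagent: Bystander: brown bottle, 60 mm across, 140 mm tall. Origin: centre of its underside.
- spatula: Bystander: spatula 200 mm long lying on the bench. Origin: on its underside.
Not all that is in view belongs to the job. Leave any blue look-alike of the pot_3 alone.

How it is judged:
On the way:
1. both loose pots stand in the empty nests, released ((((horizontal distance between pot_1 and nest_1 below 0.005 m and z of pot_1 in the frame of nest_1 below 0.003 m and angle between pot_1's own z axis and vertical below 0.1 rad) and (horizontal distance between pot_2 and nest_2 below 0.005 m and z of pot_2 in the frame of nest_2 below 0.003 m and angle between pot_2's own z axis and vertical below 0.1 rad)) or ((horizontal distance between pot_1 and nest_2 below 0.005 m and z of pot_1 in the frame of nest_2 below 0.003 m and angle between pot_1's own z axis and vertical below 0.1 rad) and (horizontal distance between pot_2 and nest_1 below 0.005 m and z of pot_2 in the frame of nest_1 below 0.003 m and angle between pot_2's own z axis and vertical below 0.1 rad))) and horizontal distance between pot_3 and nest_3 below 0.005 m and z of pot_3 in the frame of nest_3 below 0.003 m and angle between each of pot_3, pot_4's own z axis and vertical below 0.1 rad and horizontal distance between pot_4 and nest_4 below 0.005 m and z of pot_4 in the frame of nest_4 below 0.003 m and contact force between each of pot_1, pot_2 and the fingers below 0.1 N), for 0.2 s.
At the end, for the whole second after the job is handed in: All four pots upright in nests (centred to 5 mm, bottomed to 3 mm, tilt < 0.1 rad), loose ones let go; cover held still by the fingers, tilt < 0.06 rad, underside 3 to 25 mm above the post tops at every hole, not touching the tray, each hole within 5 mm of a thread horizontally (all of step 1 and ((horizontal distance between hole_0 and thread_0 below 0.005 m and horizontal distance between hole_1 and thread_1 below 0.005 m and horizontal distance between hole_2 and thread_2 below 0.005 m and horizontal distance between hole_3 and thread_3 below 0.005 m) or (horizontal distance between hole_0 and thread_2 below 0.005 m and horizontal distance between hole_1 and thread_3 below 0.005 m and horizontal distance between hole_2 and thread_0 below 0.005 m and horizontal distance between hole_3 and thread_1 below 0.005 m)) and z of hole_0 in the frame of tray between 0.078 and 0.1 m and z of hole_1 in the frame of tray between 0.078 and 0.1 m and z of hole_2 in the frame of tray between 0.078 and 0.1 m and z of hole_3 in the frame of tray between 0.078 and 0.1 m and angle between cover's own z axis and vertical below 0.06 rad and contact force between cover and the fingers above 1 N and contact force between cover and tray below 0.1 N and linear speed of cover below 0.02 m/s and angular speed of cover below 0.15 rad/s); the arm keeps its last pose, push and grip.
It fails at once if a bystander is disturbed (moved over 20 mm) (distance of any of beaker, reagent, spatula from where it was at the start of the episode above 0.02 m).
It fails at once if a pot is tipped over (angle between any of pot_1, pot_2, pot_3, pot_4's own z axis and vertical above 0.7 rad).
It also fails if it takes over 64 s, if anything falls off the work surface, if the arm or the gripper's body presses on something with over 40 N, if the wrist force passes 120 N, or if a joint passes its speed limit or range.

## Working session

There is one attempt and no reset: what is moved stays moved. The work goes in short steps, each a Python script; the robot and the scene stay as the last script left them, time stands still between calls to the robot, and variables do not carry over. Pictures are saved under pics/ and viewed, on a budget of 10 in all, crops included, one or two more only if the job needs it, and the job is handed in when it is done.

```bash
mkdir -p pics; ls; cat > h.py <<'E'
from bench import manip
import numpy as np, cv2
def snap(n,f):
    c=manip.get_calibration(n); p,d=manip.grab_frame(n)
    cv2.imwrite(f'pics/{f}.png',p[:,:,::-1]); np.savez(f'pics/{f}.npz',p=p,d=d,K=c['camera_matrix'],R=c['R'],t=c['t']); return p,d,c
def cloud(d,c):
    K=np.array(c['camera_matrix']);v,u=np.mgrid[:d.shape[0],:d.shape[1]]
    P=np.stack([(u-K[0,2])/K[0,0]*d,(v-K[1,2])/K[1,1]*d,d],-1)
    return (P-np.array(c['t']).ravel())@np.array(c['R'])
def proj(X,c):
    q=np.array(c['R'])@np.array(X)+np.array(c['t']).ravel();q=np.array(c['camera_matrix'])@q;return q[:2]/q[2]
def down(yaw): # tool y axis at yaw in world xy
    y=np.array([np.cos(yaw),np.sin(yaw),0]);x=np.array([0,0,-1.]);return np.stack([x,y,np.cross(x,y)],1)
E
python3 - <<'E'
from h import *
for n in('top','scene'):
    p,d,c=snap(n,n)
    print(n,np.round(np.array(c['t']),3),c['R'][2])
    for k in('tray','cover','handle','pot_1','nest_1','thread_0','hole_0','beaker','reagent','spatula'):
        r=manip.look_for(n,k); print(k,[(np.round(o['at'],3).tolist(),round(o['confidence'],2)) for o in r], [np.round(proj(o['at'],c)).astype(int).tolist() for o in r])
print(manip.current_tcp_rot(),manip.current_time())
a=cv2.imread('pics/top.png');b=cv2.imread('pics/scene.png')
E
```

```text
pics
top [-0.03   0.579  1.173] [ 0.17500435  0.02373583 -0.98428151]
tray [([0.558, -0.033, 0.004], 0.59), ([0.486, 0.274, 0.005], 0.43)] [[278, 219], [185, 242]]
cover [([0.487, 0.274, 0.005], 0.8), ([0.56, -0.031, 0.008], 0.36)] [[185, 242], [277, 218]]
handle [([0.486, 0.271, 0.008], 0.62), ([0.51, -0.459, 0.091], 0.54)] [[185, 242], [418, 228]]
pot_1 [([0.607, -0.328, 0.062], 0.65), ([0.516, 0.01, 0.06], 0.63), ([0.588, 0.012, 0.062], 0.44), ([0.534, -0.068, 0.017], 0.29), ([0.564, -0.032, 0.009], 0.17)] [[370, 199], [264, 230], [263, 207], [289, 226], [278, 217]]
nest_1 [([0.607, -0.06, 0.019], 0.6)] [[286, 204]]
thread_0 [([0.562, -0.035, 0.01], 0.88)] [[279, 218]]
hole_0 [([0.486, 0.272, 0.0], 0.84)] [[186, 242]]
beaker [([0.792, 0.0, 0.046], 0.86), ([0.564, -0.032, 0.007], 0.37)] [[267, 148], [278, 217]]
reagent [([0.506, -0.456, 0.092], 0.68), ([0.508, -0.004, 0.017], 0.46)] [[417, 229], [269, 234]]
spatula [([0.723, -0.211, -0.0], 0.96), ([0.562, -0.036, 0.007], 0.73), ([0.485, 0.275, 0.006], 0.48)] [[330, 170], [279, 218], [185, 243]]
scene [-0.372 -0.285  1.381] [-0.4891
[... 401 characters left out ...]
, [328, 155], [195, 287], [355, 216], [296, 204]]
nest_1 [([0.605, 0.005, 0.014], 0.54), ([0.533, -0.071, 0.017], 0.49)] [[296, 214], [258, 214]]
thread_0 [([0.569, -0.042, 0.008], 0.88), ([0.597, -0.062, 0.013], 0.16)] [[274, 218], [276, 226]]
hole_0 [([0.494, 0.266, 0.007], 0.93)] [[328, 154]]
beaker [([0.778, -0.0, 0.058], 0.73)] [[345, 242]]
reagent [([0.496, 0.268, 0.006], 0.62), ([0.528, -0.472, 0.086], 0.58)] [[329, 154], [116, 289]]
spatula [([0.568, -0.039, 0.004], 0.65), ([0.596, -0.061, 0.017], 0.16)] [[275, 218], [276, 225]]
[[ 1.89370664e-05  3.44632159e-01  9.38737809e-01]
 [ 4.64777120e-06  9.38737809e-01 -3.44632159e-01]
 [-1.00000000e+00  1.08893607e-05  1.61751688e-05]] 1.1
```

View pics/top.png

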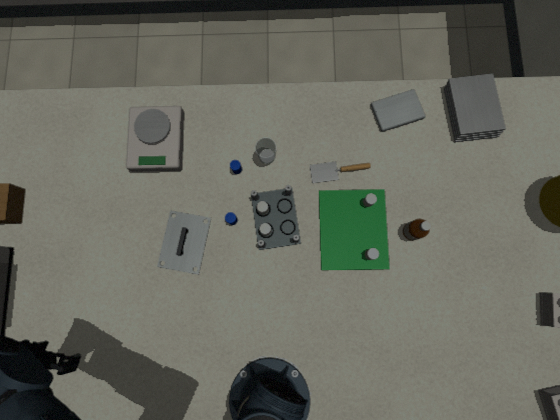

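View pics/scene.png

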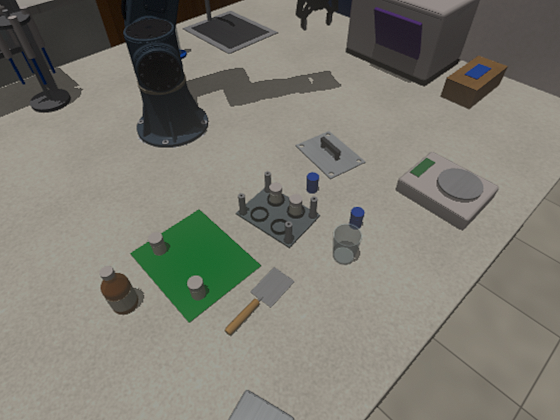

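The top view shows the tray at pixel (277,218) with filled nests on its left and empty ones on its right. The cover is at (185,242), the loose pots at (370,199) and (372,254), and the blue look-alikes at (231,218) and (236,167). The scene view agrees. Next I'll look from close by with the wrist camera.

```bash
cat > l.py <<'E'
from h import *
import sys
c=manip.get_calibration('wrist');R=manip.current_tcp_rot();p=manip.current_ee_pos()
cam=-np.array(c['R']).T@np.array(c['t']).ravel()
off=np.array(R).T@(cam-p); print('cam in tool',off.round(3),'axis in tool',(np.array(R).T@np.array(c['R'])[2]).round(3), np.array(c['camera_matrix'])[0,0])
E
python3 l.py; python3 - <<'E'
from h import *
# height check from the top depth: posts, cover, pots
z=np.load('pics/top.npz');P=cloud(z['d'],z)
for n,(x0,x1,y0,y1,za,zb) in dict(posts=(.45,.68,-.12,.06,.068,.085),cover=(.38,.6,.18,.36,.02,.06),potA=(.57,.65,-.37,-.28,.05,.07),potB=(.41,.49,-.37,-.28,.05,.07),beaker=(.7,.85,-.06,.06,.02,.1)).items():
    m=(P[...,0]>x0)&(P[...,0]<x1)&(P[...,1]>y0)&(P[...,1]<y1)&(P[...,2]>za)&(P[...,2]<zb)
    print(n,m.sum(),P[m].mean(0).round(3),P[m].min(0).round(3),P[m].max(0).round(3))
    if n=='posts':print(P[m].round(3).tolist()[:40])
E
```

```text
cam in tool [-0.142 -0.001 -0.072] axis in tool [ 0.96 -0.    0.28] 362.4008524031496Traceback (most recent call last):
  File "<stdin>", line 3, in <module>
  File "h.py", line 7, in cloud
    K=np.array(c['camera_matrix']);v,u=np.mgrid[:d.shape[0],:d.shape[1]]
               ~^^^^^^^^^^^^^^^^^
    raise KeyError(f"{key} is not a file in the archive") from None
KeyError: 'camera_matrix is not a file in the archive'
```

```bash
sed -i "s/K=c\['camera_matrix'\],/camera_matrix=c['camera_matrix'],/" h.py
cat > v1.py <<'E'
from h import *
for n,xy,yaw,ks in(('cover',(.487,.272),80,('cover','handle','hole_0')),('tray',(.56,-.033),98,('tray','nest_1','pot_1','thread_0')),('potB',(.448,-.328),90,('pot_1',)),('potA',(.607,-.328),90,('pot_1',))):
    manip.move_ptp([*xy,.24],down(np.radians(yaw)))
    manip.dwell(.2)
    p,d,c=snap('wrist','w_'+n)
    for k in ks:
        r=manip.look_for('wrist',k); print(n,k,[(np.round(o['at'],4).tolist(),round(o['confidence'],2)) for o in r])
print(manip.current_time())
I=[cv2.imread(f'pics/w_{n}.png') for n in('cover','tray','potB','potA')]
cv2.imwrite('pics/m1.png',cv2.resize(np.vstack([np.hstack(I[:2]),np.hstack(I[2:])]),(800,600)))
E
python3 v1.py
```

```text
cover cover [([0.4762, 0.2782, 0.0044], 0.96)]
cover handle [([0.4802, 0.2784, 0.0045], 0.89), ([0.5469, 0.0189, 0.003], 0.61)]
cover hole_0 [([0.4803, 0.2836, 0.001], 0.95)]
tray tray [([0.551, -0.0338, 0.0059], 0.91)]
tray nest_1 [([0.6027, -0.0546, 0.0198], 0.97), ([0.5285, -0.0647, 0.0171], 0.73), ([0.5081, -0.0077, 0.0174], 0.65), ([0.5789, 0.0013, 0.0166], 0.64), ([0.5209, 0.2277, 0.0057], 0.49)]
tray pot_1 [([0.7248, 0.0988, 0.0487], 0.91), ([0.5208, 0.0009, 0.0644], 0.7), ([0.5555, 0.1093, 0.054], 0.68), ([0.5879, 0.0144, 0.0612], 0.66)]
tray thread_0 [([0.5516, -0.0312, 0.0047], 0.58)]
potB pot_1 [([0.4312, -0.3298, 0.055], 0.94), ([0.5982, -0.3324, 0.0597], 0.76)]
potA pot_1 [([0.4493, -0.3299, 0.0225], 0.74), ([0.6076, -0.3318, 0.0561], 0.62), ([0.5669, -0.0778, 0.0038], 0.21)]
7.0583
```

View pics/m1.png

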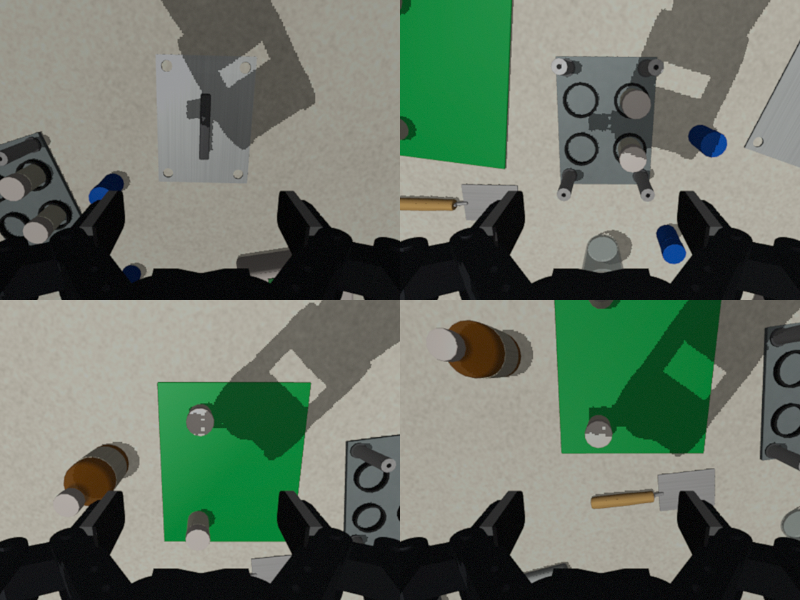

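The four wrist views are clear: cover and handle at (205,125), tray and four posts around (607,120), and pot caps at (200,420) and (598,430). Now I'll fit the geometry from the depth.

```bash
cat > fit.py <<'E'
from h import *
from scipy.optimize import least_squares
def load(f): z=np.load(f'pics/{f}.npz');return z,cloud(z['d'],z)
def circ(P,xy,r,za,zb):  # centre of the flat round top near xy
    m=(np.hypot(P[...,0]-xy[0],P[...,1]-xy[1])<r)&(P[...,2]>za)&(P[...,2]<zb)
    q=P[m][:,:2].astype(np.float32)
    if len(q)<8:return None
    (x,y),rad=cv2.minEnclosingCircle(q);return np.round([x,y,rad,np.median(P[m][:,2]),len(q)],4)
if __name__=='__main__':
    for f in('w_potB','w_potA','top'):
        z,P=load(f);print(f,'A',circ(P,(.607,-.33),.035,.053,.066),'B',circ(P,(.446,-.33),.035,.053,.066))
    for f in('w_tray','top','w_cover','w_potA'):
        z,P=load(f);print(f)
        th=np.radians(8);u=np.array([np.cos(th),np.sin(th)]);v=np.array([-u[1],u[0]]);c0=np.array([.556,-.032])
        for sx,sy in((1,1),(1,-1),(-1,-1),(-1,1)):print('  post',sx,sy,circ(P,c0+.08*sx*u+.055*sy*v,.022,.068,.085))
        for s in(1,-1):print('  pots',circ(P,c0+.036*s*u+.036*v,.03,.056,.068))
    z,P=load('w_cover')
    m=(abs(P[...,0]-.48)<.09)&(abs(P[...,1]-.275)<.09)&(P[...,2]>.033)&(P[...,2]<.05)
    q=P[m];r=cv2.minAreaRect(q[:,:2].astype(np.float32)*1000);print('handle',r,np.median(q[:,2]))
    m=(abs(P[...,0]-.48)<.14)&(abs(P[...,1]-.275)<.12)&(P[...,2]<.015)
    print('plate z hist',np.histogram(P[m][:,2],np.arange(-.004,.014,.001)))
    p=z['p'];hsv=cv2.cvtColor(p,cv2.COLOR_RGB2HSV);print(p[90,150+100],p[120,250],p[100,390],p[320,300],p[140,240*0+320])
E
python3 fit.py
```

```text
w_potB A [ 6.102e-01 -3.323e-01  1.850e-02  5.800e-02  8.600e+02] B [ 4.369e-01 -3.296e-01  1.800e-02  5.800e-02  1.196e+03]
w_potA A [ 6.105e-01 -3.330e-01  1.820e-02  5.800e-02  1.157e+03] B NoneTraceback (most recent call last):
  File "fit.py", line 11, in <module>
    z,P=load(f);print(f,'A',circ(P,(.607,-.33),.035,.053,.066),'B',circ(P,(.446,-.33),.035,.053,.066))
        ~~~~^^^
  File "fit.py", line 3, in load
    def load(f): z=np.load(f'pics/{f}.npz');return z,cloud(z['d'],z)
                                                     ~~~~~^^^^^^^^^^
  File "h.py", line 7, in cloud
    K=np.array(c['camera_matrix']);v,u=np.mgrid[:d.shape[0],:d.shape[1]]
               ~^^^^^^^^^^^^^^^^^
    raise KeyError(f"{key} is not a file in the archive") from None
KeyError: 'camera_matrix is not a file in the archive'
```

```bash
sed -i "s/z=np.load(f'pics\/{f}.npz');return/z=dict(np.load(f'pics\/{f}.npz'));z.setdefault('camera_matrix',z.get('K'));return/" fit.py; python3 fit.py
```

```text
w_potB A [ 6.102e-01 -3.323e-01  1.850e-02  5.800e-02  8.600e+02] B [ 4.369e-01 -3.296e-01  1.800e-02  5.800e-02  1.196e+03]
w_potA A [ 6.105e-01 -3.330e-01  1.820e-02  5.800e-02  1.157e+03] B None
top A [ 6.122e-01 -3.315e-01  1.800e-02  5.800e-02  9.500e+01] B [ 4.381e-01 -3.283e-01  1.830e-02  5.770e-02  1.060e+02]
w_tray
  post 1 1 [6.326e-01 3.910e-02 9.700e-03 7.390e-02 3.290e+02]
  post 1 -1 [ 6.472e-01 -6.930e-02  1.000e-02  7.400e-02  3.270e+02]
  post -1 -1 [ 4.891e-01 -9.100e-02  9.600e-03  7.400e-02  4.480e+02]
  post -1 1 [4.743e-01 1.770e-02 9.500e-03 7.400e-02 4.480e+02]
  pots [5.906e-01 1.360e-02 1.810e-02 6.190e-02 1.121e+03]
  pots [5.202e-01 5.200e-03 1.800e-02 6.190e-02 1.303e+03]
top
  post 1 1 [6.34e-01 4.03e-02 8.90e-03 7.41e-02 2.60e+01]
  post 1 -1 [ 6.478e-01 -6.900e-02  9.000e-03  7.440e-02  2.800e+01]
  post -1 -1 [ 4.902e-01 -8.960e-02  9.300e-03  7.430e-02  2.900e+01]
  post -1 1 [4.752e-01 1.900e-02 8.900e-03 7.380e-02 2.900e+01]
  pots [5.922e-01 1.400e-02 1.770e-02 6.210e-02 9.400e+01]
  pots [5.217e-01 5.600e-03 1.760e-02 6.240e-02 1.000e+02]
w_cove
[... 193 characters left out ...]
 6.100e-03 1.850e-02 6.200e-02 1.086e+03]
w_potA
  post 1 1 None
  post 1 -1 [ 6.478e-01 -7.500e-02  8.300e-03  7.100e-02  8.700e+01]
  post -1 -1 None
  post -1 1 None
  pots None
  pots None
handle ((487.0648193359375, 276.6528015136719), (14.013772010803223, 89.34754180908203), 78.64352416992188) 0.03987717839693289
plate z hist (array([  214,  3476, 14297, 15107,  3851,  2073,  8559,  8880,  2026,
         100,     0,     0,     0,     0,     0,     0,     0]), array([-0.004, -0.003, -0.002, -0.001,  0.   ,  0.001,  0.002,  0.003,
        0.004,  0.005,  0.006,  0.007,  0.008,  0.009,  0.01 ,  0.011,
        0.012,  0.013]))
[154 155 156] [152 153 156] [85 83 75] [154 153 143] [77 79 78]
```

All sizes and heights match the text, with depth reading about 1 mm low. The tray centre is (0.5608, -0.0259) with yaw 7.75°. Pot B's network x was 10 mm off and the cloud fits agree with each other, so I'll use the fits. Moving pot A first.

```bash
cat > pp.py <<'E'
from h import *
TH=np.radians(7.75);U=np.array([np.cos(TH),np.sin(TH)]);V=np.array([-U[1],U[0]])
def nest(c,sx,sy): return np.array(c)+.036*sx*U+.036*sy*V
def transfer(pot,dst):
    O=down(np.pi/2+TH)
    manip.set_gripper(.75,30)
    manip.move_ptp([*pot,.12],O); manip.move_l([*pot,.021])
    f0=np.array(manip.current_force()); manip.set_gripper(0.,30); manip.dwell(.2); print('width',manip.current_grip_width()*85)
    manip.move_l([*pot,.16],max_speed=.25); print('load',(np.array(manip.current_force())-f0).round(2))
    manip.move_ptp([*dst,.16],O); manip.move_l([*dst,.06],max_speed=.2); manip.move_l([*dst,.026],max_speed=.06)
    print('force low',(np.array(manip.current_force())-f0).round(2),np.round(manip.current_ee_pos(),4),manip.current_grip_width()*85)
    manip.set_gripper(.62); manip.dwell(.2); manip.move_l([*dst,.16],max_speed=.2); print('t',manip.current_time())
E
python3 - <<'E'
from pp import *
transfer((.6104,-.3327),nest((.5608,-.0259),1,-1))
manip.move_ptp([.556,-.032,.24],down(np.radians(98))); manip.dwell(.2); snap('wrist','w_t2')
from fit import load,circ
z,P=load('w_t2')
for a in((1,-1),(1,1),(-1,1)):n=nest((.5608,-.0259),*a);print(n.round(4),circ(P,n,.032,.056,.068))
E
```

```text
width 34.91011728680487
load [-1.52  0.45 -1.96]
force low [-0.78 -0.35  2.64] [ 0.6011 -0.0567  0.0257] 34.92015313084866
t 13.8083
[ 0.6013 -0.0567] [ 6.008e-01 -5.760e-02  1.790e-02  6.200e-02  1.118e+03]
[0.5916 0.0146] [5.907e-01 1.370e-02 1.800e-02 6.190e-02 1.118e+03]
[0.5203 0.0049] [5.204e-01 5.300e-03 1.790e-02 6.200e-02 1.302e+03]
```

View pics/w_t2.png

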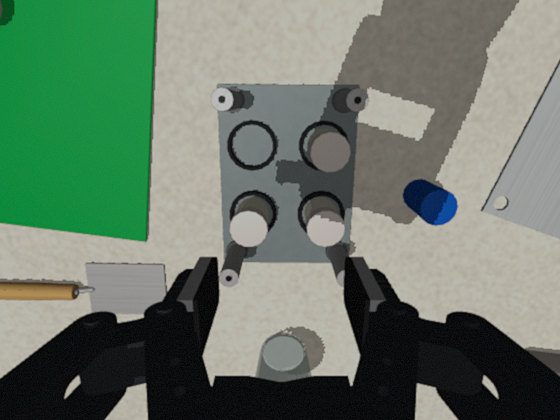

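Pot A is seated: 0.9 mm off, with its cap level with the others, and the picture shows it at (248,228). Now pot B, then a close look at the handle.

```bash
python3 - <<'E'
from pp import *
from fit import load,circ
C=(.5608,-.0259)
transfer((.4369,-.3296),nest(C,-1,-1))
manip.move_ptp([.556,-.032,.24],down(np.pi/2+TH)); manip.dwell(.2); snap('wrist','w_t3')
z,P=load('w_t3')
for a in((1,-1),(-1,-1),(1,1),(-1,1)):n=nest(C,*a);print(n.round(4),circ(P,n,.032,.056,.068))
Q=[circ(P,np.array(C)+.08*a*U+.055*b*V,.022,.068,.085) for a,b in((1,1),(1,-1),(-1,-1),(-1,1))];print(Q,np.mean(Q,0)[:2])
manip.set_gripper(.6); manip.move_ptp([.487,.277,.15],down(np.radians(78.64))); manip.dwell(.2); snap('wrist','w_c2')
z,P=load('w_c2')
m=(abs(P[...,0]-.487)<.09)&(abs(P[...,1]-.275)<.05)&(P[...,2]>.033)&(P[...,2]<.05)
q=P[m];print('handle',cv2.minAreaRect(q[:,:2].astype(np.float32)*1000),np.median(q[:,2]),manip.current_time())
E
```

```text
width 35.19897143476778
load [-0.16  1.74 -1.77]
force low [ 0.32  0.78 -1.36] [ 0.5298 -0.0664  0.0255] 35.103919934601585
t 21.9417
[ 0.6013 -0.0567] [ 6.008e-01 -5.760e-02  1.800e-02  6.200e-02  1.114e+03]
[ 0.53   -0.0664] [ 5.297e-01 -6.710e-02  1.790e-02  6.200e-02  1.291e+03]
[0.5916 0.0146] [5.907e-01 1.390e-02 1.820e-02 6.200e-02 1.123e+03]
[0.5203 0.0049] [5.204e-01 5.300e-03 1.800e-02 6.190e-02 1.302e+03]
[array([6.328e-01, 3.610e-02, 9.100e-03, 7.380e-02, 1.130e+02]), array([ 6.472e-01, -6.960e-02,  9.900e-03,  7.400e-02,  3.260e+02]), array([ 4.889e-01, -9.090e-02,  9.400e-03,  7.410e-02,  4.390e+02]), array([4.745e-01, 1.790e-02, 9.500e-03, 7.400e-02, 4.540e+02])] [ 0.56085  -0.026625]
handle ((487.326171875, 276.8529968261719), (13.966445922851562, 89.65657043457031), 78.23750305175781) 0.03988746576347282 24.3583
```

View pics/w_c2.png

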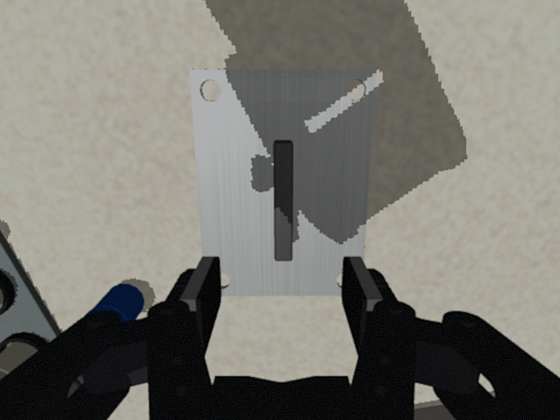

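The handle is clear at (283,200), between the fingers and along the cover. Both pots are seated. Grasping the cover and carrying it above the tray.

```bash
python3 - <<'E'
from pp import *
O=down(np.radians(78.35))
manip.move_ptp([.4872,.2768,.12],O); manip.move_l([.4872,.2768,.014],max_speed=.1)
f0=np.array(manip.current_force());print(np.round(manip.current_ee_pos(),4))
manip.set_gripper(0,80); manip.dwell(.3); print('w',manip.current_grip_width()*85)
manip.move_l([.4872,.2768,.19],max_speed=.15); manip.dwell(.2); print('load',(np.array(manip.current_force())-f0).round(2),np.round(manip.current_ft_torque(),2))
manip.move_l([.5608,-.0259,.19],down(np.pi/2+TH),max_speed=.15); manip.dwell(.3)
snap('wrist','w_h1');snap('top','t_h1'); snap('scene','s_h1');print(np.round(manip.current_ee_pos(),4),manip.current_time())
z=dict(np.load('pics/w_h1.npz'));P=cloud(z['d'],z)
zu=P[...,2];m=(zu>.16)&(zu<.2)&(np.hypot(P[...,0]-.56,P[...,1]+.026)<.13)
q=P[m];A=np.c_[q[:,:2]-[.56,-.026],np.ones(len(q))];s=np.linalg.lstsq(A,q[:,2],rcond=None)[0];print('plane',s.round(4),m.sum(),np.median(q[:,2]))
E
```

```text
[0.4876 0.277  0.0146]
w 12.785745935479975
load [-0.73 -0.11 -3.6 ] [0.03 0.   0.  ]
[ 0.5608 -0.0258  0.19  ] 30.7417
plane [ 0.0024 -0.0007  0.1787] 77499 0.1785211980190214
```

View pics/w_h1.png

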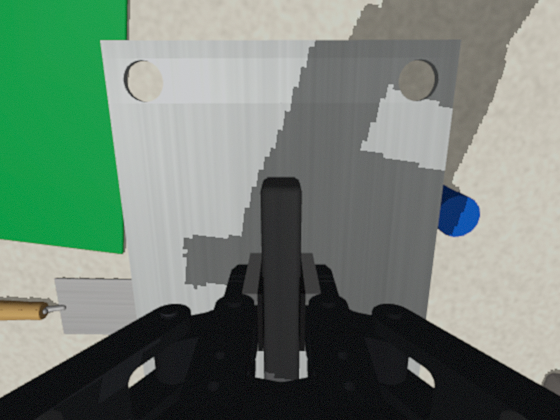

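Held level (slope 0.002) with the two rear holes clear at (145,81) and (418,80). Now I'll measure the hole centres on the plate's top plane, from the wrist and top cameras.

```bash
cat > hol.py <<'E'
from h import *
def holes(f,c0,th,zp,verbose=True):
    z=dict(np.load(f'pics/{f}.npz'));K=z['camera_matrix'];R=z['R'];t=z['t'].ravel()
    P=cloud(z['d'],z);v,u=np.mgrid[:420,:560]
    ray=np.stack([(u-K[0,2])/K[0,0],(v-K[1,2])/K[1,1],np.ones(u.shape)],-1)@R;o=-R.T@t
    X=o+ray*((zp-o[2])/ray[...,2])[...,None]      # every pixel on the plate's top plane
    U=np.array([np.cos(th),np.sin(th)]);V=np.array([-U[1],U[0]]);out={}
    for a,b in((1,1),(1,-1),(-1,-1),(-1,1)):
        n=np.array(c0)+.08*a*U+.055*b*V
        m=(np.hypot(*(X[...,:2]-n).transpose(2,0,1))<.0135)&(P[...,2]<zp-.0015)
        hi=((np.hypot(*(X[...,:2]-n).transpose(2,0,1))<.0135)&(P[...,2]>zp+.004)).sum()
        if m.sum()<8: print(f,a,b,'unseen');continue
        q=X[m][:,:2];A=np.sqrt(m.sum()/((np.hypot(*(X[...,:2]-n).transpose(2,0,1))<.0135).sum()))*.0135
        e=q.mean(0)-n; print(f,a,b,'centre',q.mean(0).round(4),'r',A.round(4),'err u,v mm',(1000*np.array([e@U,e@V])).round(1),'occl',hi)
E
python3 - <<'E'
from hol import *
for f in('w_h1','t_h1','s_h1'):holes(f,(.5608,-.0259),np.radians(7.75),.1787)
E
```

```text
w_h1 1 1 unseen
w_h1 1 -1 unseen
w_h1 -1 -1 centre [ 0.4891 -0.0914] r 0.0079 err u,v mm [ 0.1 -0.3] occl 16
w_h1 -1 1 centre [0.4741 0.0169] r 0.0079 err u,v mm [-0.1 -0.9] occl 17
t_h1 1 1 unseen
t_h1 1 -1 unseen
t_h1 -1 -1 centre [ 0.4885 -0.0907] r 0.009 err u,v mm [-0.3  0.5] occl 2
t_h1 -1 1 unseen
s_h1 1 1 centre [0.6334 0.0389] r 0.0078 err u,v mm [ 0.7 -0.6] occl 0
s_h1 1 -1 centre [ 0.6474 -0.0714] r 0.0089 err u,v mm [-0.4 -1.8] occl 0
s_h1 -1 -1 centre [ 0.4896 -0.0921] r 0.008 err u,v mm [ 0.5 -0.9] occl 0
s_h1 -1 1 unseen
```

View pics/t_h1.png

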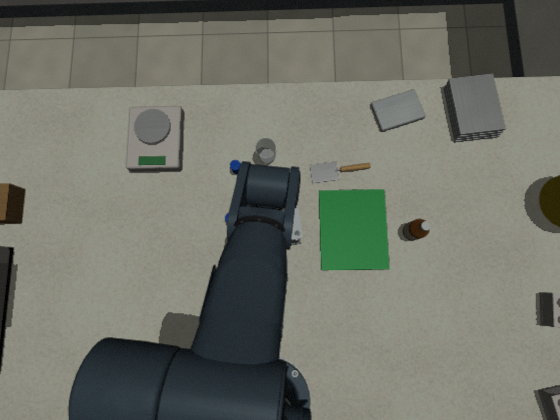

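All views put the holes within 2 mm of the threads, and the wrist says within 1 mm. The arm hides most of the cover from above. I'll shift 0.5 mm and lower it.

```bash
python3 - <<'E'
from pp import *
from hol import holes
c=np.array([.5608,-.0259])+.0005*V
f0=np.array(manip.current_force())
manip.move_l([*c,.13],max_speed=.1); manip.move_l([*c,.1005],max_speed=.03); manip.dwell(.6)
print(np.round(manip.current_ee_pos(),4),'df',(np.array(manip.current_force())-f0).round(2),np.abs(manip.current_joint_vel()).max(),manip.current_grip_width()*85)
snap('wrist','w_f');snap('scene','s_f');print(manip.current_time())
z=dict(np.load('pics/w_f.npz'));P=cloud(z['d'],z)
m=(P[...,2]>.08)&(P[...,2]<.096)&(np.hypot(P[...,0]-.56,P[...,1]+.026)<.1);q=P[m]
s=np.linalg.lstsq(np.c_[q[:,:2]-[.56,-.026],np.ones(len(q))],q[:,2],rcond=None)[0];print('plane',s.round(4))
for f in('w_f','s_f'):holes(f,(.5608,-.0259),TH,s[2])
a=cv2.imread('pics/w_f.png')[:210];b=cv2.imread('pics/s_f.png')[140:260,200:360]
cv2.imwrite('pics/fin.png',np.vstack([a,cv2.resize(b,(520,390))[:, :].copy() if 0 else cv2.resize(b,(560,380))]))
E
```

```text
[ 0.5607 -0.0254  0.1005] df [-0.49 -1.52 -0.91] 0.0012691634739087653 12.432008826584275
33.325
plane [-0.0001 -0.0008  0.089 ]
w_f 1 1 unseen
w_f 1 -1 unseen
w_f -1 -1 centre [ 0.4891 -0.0911] r 0.0078 err u,v mm [0.2 0. ] occl 14
w_f -1 1 centre [0.4741 0.0172] r 0.0079 err u,v mm [-0.1 -0.6] occl 19
s_f 1 1 centre [0.634  0.0383] r 0.0079 err u,v mm [ 1.2 -1.3] occl 0
s_f 1 -1 centre [ 0.6489 -0.0705] r 0.0081 err u,v mm [ 1.3 -1.1] occl 1
s_f -1 -1 centre [ 0.4909 -0.0917] r 0.0085 err u,v mm [ 1.8 -0.8] occl 0
s_f -1 1 unseen
```

View pics/fin.png

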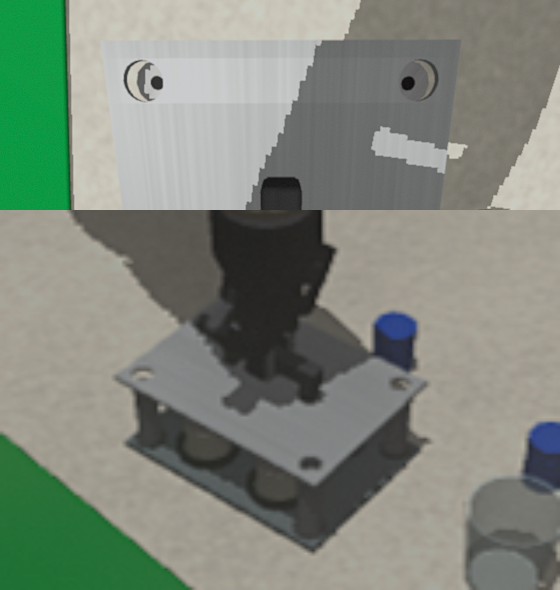

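The rear threads (157,83) and (408,83) show wholly through their holes, with symmetric parallax. There's a clear gap above the posts and no upward contact force. Handing in.

```bash
python3 -c "
from h import *
print(manip.current_time(), manip.sign_off())"
```

```text
the job is handed in; nothing more can be done
33.325 None
```

Both loose pots now stand in the two empty nests, released. The arm is holding the cover by its handle about 1 cm above the posts, and I handed the job in at 33.3 s. No verdict was reported.

**Pots:** From the wrist camera, both pots sit within about 1 mm of their nest centres, with their caps level with pots 3 and 4. I did not re-check them after the cover was in place.

**Cover:**
- **Level and still:** the plate's slope is below 0.001 and the arm is still.
- **Height:** its underside is about 10–11 mm above the post tops, with no sign of contact in the wrist force.
- **Rear holes (wrist camera):** both are within 0.6 mm of the threads, and both threads show fully through.

**Checks that disagreed or were incomplete:**
- The scene camera put the three holes it could see 1.7–2.0 mm off. That is within calibration error and the 5 mm limit.
- The two front holes were hidden from the wrist camera, so only the scene camera confirmed them.
- The arm blocked most of the top camera's view of the cover.
- Early on, the network's position for the nearer pot was about 10 mm off in x. I used the depth fits from two cameras instead, which agreed within 2 mm.

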